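Finish the disc-spring pack of a bandsaw blade tensioner

TASK

Two disc springs are already on the upright arbor of the bandsaw's blade tensioner; finish the pack by adding the other two, the one lying on the rubber mat and the one standing on edge in the wooden rack, so that the faces alternate all the way up: third disc hollow side down (rim on rim), fourth disc hollow side up (crown on crown), both sitting flat and fully down. The standing disc can be laid over on the mat and taken again by its rim. Let each disc down onto the stack rather than dropping it, and leave the copper ring and the other things on the bench where they are.

Things in the scene. Friction and masses are not known exactly. Their poses are not given: they have to be found in the camera images.
- arbor_seat (a point): Blade tensioner, fixed: green casting on a 120 x 90 mm wooden block, vertical steel arbor in its middle. This point: on the arbor's axis, on the collar under the stack, 47 mm above the bench; z up. Above it the arbor is 25.2 mm in diameter up to 36 mm, tapers to 16 mm at 41 mm; its threaded 16 mm end stops at 55 mm. Two discs reach 16 mm above it, four 32 mm. A level axle stub points along its +x.
- disc1_center (a point): First disc spring, on the arbor, hollow side down. All four are alike: steel cone washers, outer diameter 60, bore 28, 4 thick, 8 mm high over all, 78 g. This point: on the axis, half-way up the 8 mm; +z points out of the crown side (the raised small end round the bore), the hollow side faces -z. The rim's edge face spans z = -4 to 0 mm, the bore's 0 to +4 mm.
- disc2_center (a point): Second disc spring (as disc1_center), on the arbor on top of the first, hollow side up (z axis down): the top of the present stack is its 60 mm rim.
- disc3_center (a point): Disc spring (as disc1_center) lying on the rubber mat, hollow side down (z axis up). This point is 4 mm above the mat; its rim edge spans from the mat to 4 mm above it. Lying hollow side up, a disc's rim edge is 4 to 8 mm above the mat.
- disc4_center (a point): Disc spring (as disc1_center) on edge in a rack slot, its crown (+z) to the rack's +y, leaning a few degrees at most; centre about 47, top edge 77 mm above the bench, clear of the rack above 50 mm. Pinched through its thickness at the top it swings in the pads until its top leans about 16 degrees to the crown side. Let go leaning on its edge, it falls flat to that side.
- rack_top (a point): Wooden draining rack, fixed, 72 x 130 mm, long along its y axis, with slots at y = -35 and +35 mm between short dowels 9 mm apart that end 50 mm above the bench. This point: its middle at the top of its rails, 22 mm above the bench. One slot holds the disc spring, the other the copper ring.
- ring_center (a point): Copper-coloured flat thrust ring, 60 mm outer diameter, 27 mm bore, 6 mm thick, standing on edge in the other slot of the rack: not needed, leave it there. This point: its centre; z is its axis.
- mat: Black rubber bench mat, fixed, 260 x 250 x 3 mm, sides along x and y. Origin: centre of its underside, on the bench.
- cap: Dark steel pressure cap (64 mm flange with a 44 mm boss, 14 mm high), lying on the bench: leave it. Origin: centre of its underside.
- nut: Brass hexagon nut, 28 mm over its corners, 13 mm high, lying on the bench: leave it. Origin: centre of its underside.
- wrench: Open-ended wrench 200 mm long lying on the bench: leave it. Long along its x axis.
- tin: Yellow grease tin, 68 mm diameter, 50 mm high, standing on the bench: leave it. Origin: centre of its underside.
- brush: Brush 190 mm long lying on the bench: leave it. Long along its x axis.
- tree: Green model fir tree on a wooden foot, 135 mm high, 60 mm wide: leave it. Origin: centre of its underside.
- trough: Small wooden model trough, 75 x 45 x 28 mm: leave it. Origin: centre of its underside.
Mind the look-alikes: they are no part of the job. What is shaped like the part that bears disc2_center but pink is not meant.

How it is judged:
By the outcome, as a careful person would: the job done as asked, in the order asked, and still so for the second after the job is handed in, with the robot touching nothing.
It also fails if it takes over 70 s, if anything falls off the work surface, if the arm or the gripper's body presses on something with over 40 N, if the wrist force passes 120 N, or if a joint passes its speed limit or range.

ROBOT

A 6-joint arm with a two-finger parallel gripper is mounted at the origin on the work surface. World frame = base frame: x ahead of the robot, y to its left, z up, the work surface at z = 0. Lengths are in m, angles in rad, forces in N, time in s.
With the tool pointing down it reaches from about 0.3 to 0.95 m from the base axis. Payload 3.1 kg.
Tool frame: the origin (TCP) lies between the finger pads; the fingertips stand 25 mm ahead of it and the grasp point (between the pads) lies 6 mm ahead of it; x points along the fingers, y is the direction in which the jaws open and shut, and the axes are right-handed (so a half turn about x gives the same grasp; the last joint's range is limited). The gripper opens to 85 mm and grips with 20 to 120 N. Pads are 22 mm wide; open, the fingers measure 114 mm over their backs; the gripper's body (76 mm by 85 mm) begins 54 mm behind the grasp point. The pads swing forward as they close: fully open they stand 13 mm farther back than shut.
Start: joints at [-1.368, 0.308, 1.634, -0, 1.2, -0.07], TCP at [0.168, -0.602, 0.256] pointing down, gripper open.
Joint ranges: [-3.06, 3.06], [-0.79, 1.96], [0.05, 2.63], [-1.19, 4.34], [0.05, 2.64], [-2.94, 2.94]. Speed limits (rad/s): [2.79, 2.79, 3.14, 3.14, 3.14, 3.14].

INTERFACE

Orientations are given as a unit quaternion [x, y, z, w].
In Python, from workcell import bot, capture gives the robot as it stands.
- The arm moves only by the shell command python3 -m inch 'ROWS'. ROWS is JSON, a list of rows, each a list of 7 numbers: the shift along the world's x, y, z in cm, then the turn, a rotation vector about the world's x, y, z in rad, then the finger opening in cm, from 0 to 8.54. A call has 1 to 12 rows; each row is the pose to reach, as a shift and turn from the pose measured when the call began; what a row does not reach only later rows make up. A row lasts 1/12 s, in which the tool goes at most 41.7 mm and 7.16 degrees, less where a joint would pass 70% of its speed; a pose out of reach is approached as far as the arm can. A call with a gripper value outside its range is refused whole. The fingers move at their own pace and stop on an object; the grip force is fixed at half the most. Time passes only in rows, so rows that repeat a pose let the fingers close. It gives the time, the measured TCP pose, the force and the opening at its end, in the units of the state.
- bot.get_obs(): the state, without advancing time (a new reading comes with each control period).
- capture(name): name is "side" or "top"; returns a dict with "image" (384x512x3 uint8, red, green, blue), "depth" (384x512 float32, m along the optical axis (not along the pixel's ray), 0 where there is no reading), "intrinsics" (3x3 intrinsics, pixels), "T" (4x4, takes a point from camera to world coordinates). Camera axes: x right, y down, z forward; pixel columns grow to the right and rows downward; lengths in m; the calibration is good to about 2 mm. A picture is of the moment at which its call begins.
- bot.sign_off(): hands the job in, once; it reports no verdict.
The state is a dict: "t": time; "joint_pos": joint angles; "joint_velocities": joint speeds; "joint_efforts": joint torques, N m; "eef_pos": TCP position; "eef_rot": TCP orientation; "contact_force": force on the tool from outside, world axes, zero at the start; "torque": the same for the moment, N m; "opening": finger opening in m.
Only numpy, scipy, OpenCV 4.12 (cv2) and the standard library are available. Lean on these libraries where they do the work, as an engineer would, in place of code of your own. Each camera call takes 0.05 s, during which the arm holds its last target. There are 200 camera calls.

## Working session

There is one attempt and no reset: what is moved stays moved. The work goes in short steps, Python scripts to look and compute and a shell command to move; the robot and the scene stay as the last step left them, time stands still between calls to the robot, and variables do not carry over. Pictures are saved under pics/ and viewed, about 8 in all and at most 12, crops included, and the job is handed in when it is done.

```bash
ls; mkdir -p pics; cat > h.py <<'E'
import numpy as np, cv2
from workcell import bot, capture
def cap(n):
    c=capture(n); d=c['depth']; K=c['intrinsics']; T=c['T']
    v,u=np.mgrid[:d.shape[0],:d.shape[1]]
    P=np.stack([(u-K[0,2])/K[0,0]*d,(v-K[1,2])/K[1,1]*d,d],-1)@T[:3,:3].T+T[:3,3]
    c['P']=P; return c
def save(c,name,box=None,s=1):
    im=c['image'][...,::-1]
    if box: im=im[box[1]:box[3],box[0]:box[2]]
    cv2.imwrite('pics/'+name,cv2.resize(im,None,fx=s,fy=s,interpolation=cv2.INTER_CUBIC))
def ray(c,u,v,z):
    K=c['intrinsics'];T=c['T']
    d=T[:3,:3]@np.array([(u-K[0,2])/K[0,0],(v-K[1,2])/K[1,1],1]); o=T[:3,3]
    return o+d*(z-o[2])/d[2]
E
python3 - <<'E'
from h import *
a=cap('top');b=cap('side')
for n,c in(('top',a),('side',b)): print(n,c['T'].round(3).tolist(),c['intrinsics'].round(1).tolist())
save(a,'top.png',None,1.5);save(b,'side.png',None,1.5)
o=bot.get_obs();print(o['eef_pos'],o['eef_rot'],o['opening'],o['t'])
E
```

```text
pics
top [[0.029, -0.994, 0.101, 0.471], [-0.999, -0.031, -0.018, 0.003], [0.021, -0.1, -0.995, 1.123], [0.0, 0.0, 0.0, 1.0]] [[374.2, 0.0, 252.8], [0.0, 374.2, 195.0], [0.0, 0.0, 1.0]]
side [[0.983, -0.118, 0.139, 0.428], [-0.182, -0.593, 0.785, -0.977], [-0.011, -0.797, -0.604, 0.808], [0.0, 0.0, 0.0, 1.0]] [[390.5, 0.0, 254.1], [0.0, 390.5, 190.3], [0.0, 0.0, 1.0]]
[ 0.16824819 -0.60120652  0.25515639] [-0.70048887 -0.09690785  0.70058573 -0.09541411] 0.08539375807921565 0.1
```

View pics/top.png

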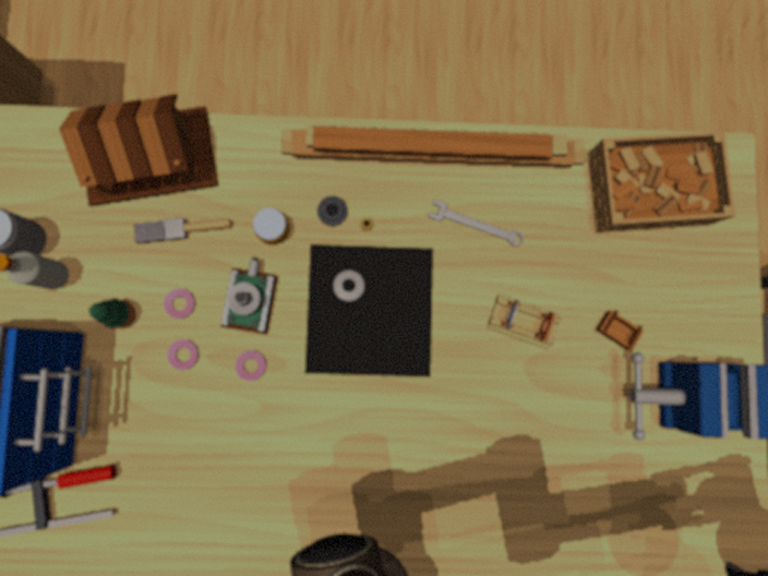

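View pics/side.png

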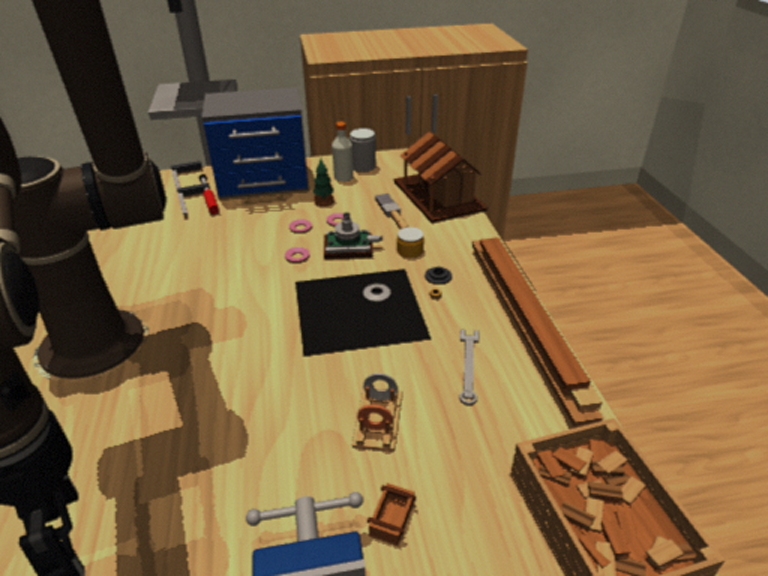

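The top view (shown ×1.5) has the arbor stack at (245,297), disc3 on the mat at (348,286), and the rack at (525,320). In the rack, the grey disc4 stands at (510,312) and the copper ring at (545,325). The three pink rings at (180,303), (183,354) and (251,365) are look-alikes. Next I'll measure and look closer.

```bash
python3 - <<'E'
from h import *
a=cap('top');b=cap('side')
I=a['image'].astype(int);P=a['P']
# disc3 on mat
g=I.sum(2)
def blob(c,box,cond):
    m=np.zeros(c['depth'].shape,np.uint8); x0,y0,x1,y1=box
    m[y0:y1,x0:x1]=cond[y0:y1,x0:x1]
    cs,_=cv2.findContours(m,cv2.RETR_EXTERNAL,cv2.CHAIN_APPROX_NONE)
    k=max(cs,key=cv2.contourArea); return cv2.fitEllipse(k),cv2.contourArea(k)
e,_=blob(a,(212,172,260,212),(g>240).astype(np.uint8));print('disc3 top',e,ray(a,*e[0],.007))
gb=b['image'].astype(int).sum(2)
e,_=blob(b,(232,183,266,206),(gb>240).astype(np.uint8));print('disc3 side',e,ray(b,*e[0],.007))
# arbor: depth-based
for n,c in(('top',a),('side',b)):
    P=c['P'];x0,y0,x1,y1=(145,165,190,225) if n=='top' else (210,135,262,175)
    Q=P[y0:y1,x0:x1].reshape(-1,3)
    for lo,hi in((.055,.068),(.08,.11)):
        q=Q[(Q[:,2]>lo)&(Q[:,2]<hi)]
        print(n,lo,len(q),q.mean(0).round(4),q.min(0).round(4),q.max(0).round(4)) if len(q) else 0
    x0,y0,x1,y1=(320,190,378,235) if n=='top' else (230,245,270,300)
    Q=P[y0:y1,x0:x1];C=c['image'][y0:y1,x0:x1].astype(int)
    for nm,m in(('disc4',(C[...,0]-C[...,2]<25)),('ring',(C[...,0]-C[...,2]>40))):
        q=Q[m&(Q[...,2]>.045)&(Q[...,2]<.085)]
        if len(q)>3:
            mu=q.mean(0);w,v=np.linalg.eigh(np.cov(q[:,:2].T));print(n,nm,len(q),mu.round(4),q.max(0).round(4),q.min(0).round(4),'dir',v[:,1].round(3),w)
def crop(c,bx,s=None):
    im=c['image'][bx[1]:bx[3],bx[0]:bx[2],::-1];return cv2.resize(im,(400,300),interpolation=cv2.INTER_CUBIC)
cv2.imwrite('pics/c1.png',np.vstack([np.hstack([crop(a,(140,160,220,220)),crop(a,(310,185,390,245))]),np.hstack([crop(b,(200,130,280,190)),crop(b,(215,240,295,300))])]))
E
```

```text
disc3 top ((232.01016235351562, 190.0520782470703), (20.01500701904297, 20.14523696899414), 109.63057708740234) [0.59714136 0.04514597 0.007     ]
disc3 side ((250.62506103515625, 194.47996520996094), (10.76237678527832, 17.327287673950195), 87.44806671142578) [0.59592029 0.04251251 0.007     ]
top 0.055 269 [0.5588 0.2408 0.0601] [0.5305 0.2117 0.0553] [0.5877 0.2708 0.0667]
top 0.08 62 [0.5579 0.239  0.0921] [0.5463 0.2292 0.0802] [0.5714 0.2512 0.1056]
top disc4 46 [ 0.5459 -0.2685  0.0662] [ 0.5694 -0.2617  0.0767] [ 0.5207 -0.2776  0.0539] dir [-0.952  0.307] [2.27477611e-06 1.87122839e-04]
top ring 102 [ 0.5275 -0.325   0.0605] [ 0.5707 -0.2562  0.0779] [ 0.497  -0.3487  0.0457] dir [0.241 0.971] [0.00033677 0.00078357]
side 0.055 96 [0.5602 0.2327 0.0604] [0.5321 0.205  0.0553] [0.5893 0.2685 0.0677]
side 0.08 41 [0.56   0.2337 0.0903] [0.5491 0.2233 0.0808] [0.5712 0.2456 0.1031]
side disc4 94 [ 0.5465 -0.2745  0.0624] [ 0.5717 -0.2668  0.0776] [ 0.5205 -0.2847  0.0451] dir [-0.958  0.286] [2.43922255e-06 2.63309248e-04]
side ring 186 [ 0.5291 -0.3364  0.0616] [ 0.5739 -0.2685  0.0788] [ 0.4976 -0.3587  0.0459] dir [0.337 0.942] [0.00029117 0.0005406 ]
```

View pics/c1.png

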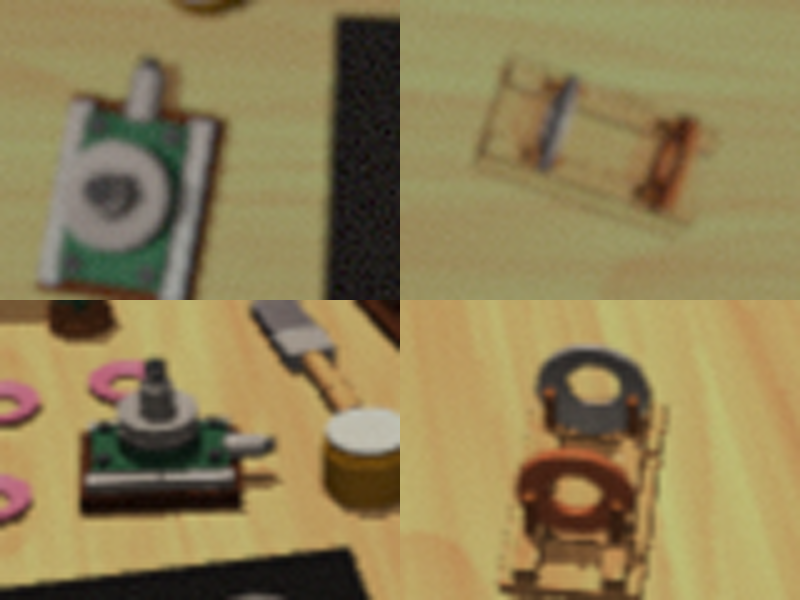

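Crop c1 shows the two-disc stack round the arbor (top-left panel, about (115,195)). In the rack, the standing grey disc is disc4, upper in the side view at (593,390), with the copper ring below it at (573,492). The pink rings at the side lie flat on the bench and aren't part of the job. Now I'll check which way disc4's crown faces and how the tool sits.

```bash
python3 - <<'E'
from h import *
from scipy.spatial.transform import Rotation as R
o=bot.get_obs();print(R.from_quat(o['eef_rot']).as_matrix().round(3),o['contact_force'])
A=[]
for i in range(4):
    b=cap('side');y0,y1,x0,x1=245,275,235,270
    C=b['image'][y0:y1,x0:x1].astype(int);Q=b['P'][y0:y1,x0:x1]
    m=(C[...,0]-C[...,2]<25)&(Q[...,2]>.04)&(Q[...,2]<.085)&(Q[...,1]>-.29)&(Q[...,1]<-.255)
    A.append(Q[m])
q=np.vstack(A);t=np.array([-.955,.297,0]);n=np.array([.297,.955,0])
c=np.array([.546,-.2725,.047]);d=q-c;s=d@n;x=d@t;z=d[:,2];r=np.hypot(x,z)
x-=(x.max()+x.min())/2;r=np.hypot(x,z);k=(r>13)&(r<31)
B=np.c_[np.ones(k.sum()),x[k],z[k],r[k]];sol,res,_,_=np.linalg.lstsq(B,s[k],rcond=None)
print(len(q),'fit const,x,z,r',sol.round(4),'slope r (crown to -n: +, crown +n: -)',(s[k]-B@sol).std())
P=cap('top')['P'][165:225,145:190];z=P[...,2];
print('seat area heights',np.percentile(z,[50,75,90,99]).round(3))
# axle stub direction: points z .02-.05 with x>0.6
q=P[(z>.02)&(z<.06)&(P[...,0]>.605)];print('stub',q.mean(0),q.max(0))
E
```

```text
[[-0.     0.269 -0.963]
 [ 0.001 -0.963 -0.269]
 [-1.    -0.001 -0.   ]] [-0.20554129  0.15113659  0.69257597]
415 fit const,x,z,r [0. 0. 0. 0.] slope r (crown to -n: +, crown +n: -) nan
seat area heights [0.003 0.031 0.059 0.1  ]
stub [0.61849967 0.23950075 0.03097725] [0.64239754 0.27629628 0.03865534]
  ret = _var(a, axis=axis, dtype=dtype, out=out, ddof=ddof,
  arrmean = um.true_divide(arrmean, div, out=arrmean,
  ret = ret.dtype.type(ret / rcount)
```

```bash
python3 -m inch '[[42.8,64.5,0,0,0,0,7.5],[42.8,64.5,0,0,0,0,7.5],[42.8,64.5,0,0,0,0,7.5],[42.8,64.5,0,0,0,0,7.5],[42.8,64.5,0,0,0,0,7.5],[42.8,64.5,0,0,0,0,7.5],[42.8,64.5,0,0,0,0,7.5],[42.8,64.5,0,0,0,0,7.5],[42.8,64.5,0,0,0,0,7.5],[42.8,64.5,0,0,0,0,7.5],[42.8,64.5,0,0,0,0,7.5],[42.8,64.5,0,0,0,0,7.5]]'
python3 - <<'E'
from h import *
A=[]
for i in range(4):
    b=cap('side');y0,y1,x0,x1=245,275,235,270
    C=b['image'][y0:y1,x0:x1].astype(int);Q=b['P'][y0:y1,x0:x1]
    m=(C[...,0]-C[...,2]<25)&(Q[...,2]>.045)&(Q[...,2]<.085)&(abs(Q[...,1]+.273)<.018)&(abs(Q[...,0]-.546)<.04)
    A.append(Q[m])
q=np.vstack(A);t=np.array([-.955,.297,0]);n=np.array([.297,.955,0])
d=q-np.array([.546,-.2725,.047]);s=d@n;x=d@t;z=d[:,2]
r=np.hypot(x,z);k=(r>12)&(r<.034) if 0 else (r>.012)&(r<.034)
for f in (0,1):
    B=np.c_[np.ones(k.sum()),x[k],z[k],r[k]][:,:4 if f else 3];sol=np.linalg.lstsq(B,s[k],rcond=None)[0]
    print(k.sum(),sol.round(4),(s[k]-B@sol).std())
for a,b_ in((.012,.018),(.018,.022),(.022,.026),(.026,.031)):
    kk=(r>a)&(r<b_);print(a,kk.sum(),np.median(s[kk]) if kk.any() else 0)
E
```

```text
t: 1.45
eef_pos: [0.4457, -0.1834, 0.2567]
eef_rot: [0.701, 0.096, -0.7, 0.096]
contact_force: [0.9, -0.1, -0.3]
opening: 0.075
395 [-0.0021 -0.0024  0.0305] 0.001575475823958331
395 [ 0.0037 -0.0212  0.0961 -0.2871] 0.0012141649321208096
0.012 52 -0.0002802462556102883
0.018 88 -0.0007919199702416031
0.022 121 -0.0019279285972165223
0.026 131 -0.0022759451539809865
```

The visible face of disc4 (towards −y) is recessed near the bore, with a slope of −0.29. So the crown faces +n = (0.30, 0.955), towards the mat. Laid over to that side, the disc ends hollow side up, which is what the fourth one needs.

```bash
python3 -m inch '[[15.1,22.7,-8,0,0,0,7.5],[15.1,22.7,-8,0,0,0,7.5],[15.1,22.7,-15,0,0,0,7.5],[15.1,22.7,-18,0,0,0,7.5],[15.1,22.7,-18,0,0,0,7.5],[15.1,22.7,-18,0,0,0,7.5],[15.1,22.7,-18,0,0,0,7.5],[15.1,22.7,-18,0,0,0,7.5],[15.1,22.7,-18,0,0,0,7.5],[15.1,22.7,-18,0,0,0,7.5],[15.1,22.7,-18,0,0,0,7.5]]'
python3 - <<'E'
from h import *
def crop(c,bx):
    im=c['image'][bx[1]:bx[3],bx[0]:bx[2],::-1];return cv2.resize(im,(400,300),interpolation=cv2.INTER_CUBIC)
a=cap('top');b=cap('side')
cv2.imwrite('pics/c2.png',np.hstack([crop(a,(192,160,272,220)),crop(b,(210,160,290,220))]))
E
```

```text
t: 2.57
eef_pos: [0.5962, 0.0409, 0.0762]
eef_rot: [-0.7, -0.097, 0.701, -0.097]
contact_force: [-0.2, 0.0, 1.0]
opening: 0.075
```

View pics/c2.png

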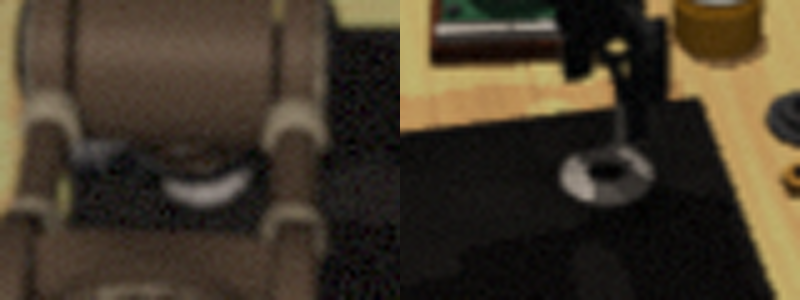

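The crops show the gripper straddling disc3; the disc is at (605,178) in the side panel. I'll descend now and feel for the mat.

```bash
python3 -m inch '[[0,0.25,-2.5,0,0,0,7.5],[0,0.25,-4.6,0,0,0,7.5],[0,0.25,-4.8,0,0,0,7.5],[0,0.25,-4.8,0,0,0,7.5]]'; python3 -m inch '[[0,0,-0.25,0,0,0,7.5],[0,0,-0.25,0,0,0,7.5]]';  python3 -m inch '[[0,0,-0.25,0,0,0,7.5],[0,0,-0.25,0,0,0,7.5]]'
```

```text
t: 3.0
eef_pos: [0.5962, 0.042, 0.0305]
eef_rot: [0.701, 0.096, -0.7, 0.096]
contact_force: [0.2, 0.2, 0.4]
opening: 0.0748
t: 3.17
eef_pos: [0.5973, 0.0413, 0.0298]
eef_rot: [0.702, 0.095, -0.699, 0.096]
contact_force: [0.2, 0.3, 0.2]
opening: 0.0751
t: 3.33
eef_pos: [0.5983, 0.0411, 0.0284]
eef_rot: [0.703, 0.095, -0.698, 0.096]
contact_force: [-0.2, 0.4, 0.8]
opening: 0.0752
```

```bash
python3 -m inch '[[-0.1,0.2,-0.4,0,0,0,7.5],[-0.1,0.2,-0.4,0,0,0,7.5]]'; python3 -m inch '[[0,0,-0.25,0,0,0,7.5],[0,0,-0.25,0,0,0,7.5]]';  python3 -m inch '[[0,0,-0.2,0,0,0,7.5],[0,0,-0.2,0,0,0,7.5]]'
```

```text
t: 3.5
eef_pos: [0.5972, 0.0434, 0.0244]
eef_rot: [0.703, 0.095, -0.698, 0.096]
contact_force: [-0.4, 0.5, -0.5]
opening: 0.075
t: 3.67
eef_pos: [0.5968, 0.0436, 0.0213]
eef_rot: [0.703, 0.095, -0.699, 0.097]
contact_force: [-0.4, 0.6, 0.3]
opening: 0.0752
t: 3.83
eef_pos: [0.5968, 0.0437, 0.019]
eef_rot: [0.702, 0.095, -0.699, 0.097]
contact_force: [0.6, -0.3, 0.6]
opening: 0.0749
```

No contact yet at z=0.019 with the jaws at 75 mm, so the 25 mm tip reach is for shut fingers. Closing to 60 mm should bring the tips about 4 mm forward, so I'll raise to about 0.023 and close.

```bash
python3 -m inch '[[0,0,0.42,0,0,0,7.5],[0,0,0.42,0,0,0,6.6],[0,0,0.42,0,0,0,5.5],[0,0,0.42,0,0,0,5.5],[0,0,0.42,0,0,0,5.5],[0,0,0.42,0,0,0,5.5],[0,0,0.42,0,0,0,5.5],[0,0,0.42,0,0,0,5.5]]'; python3 -m inch '[[0,0,4,0,0,0,5.5],[0,0,6,0,0,0,5.5],[0,0,6,0,0,0,5.5],[0,0,6,0,0,0,5.5]]'
python3 - <<'E'
from h import *
c=cap('side');save(c,'c3.png',(190,130,310,220),5)
E
```

```text
t: 4.5
eef_pos: [0.5972, 0.0437, 0.0245]
eef_rot: [0.703, 0.095, -0.698, 0.097]
contact_force: [-2.4, -0.1, 5.8]
opening: 0.0561
t: 4.83
eef_pos: [0.5986, 0.0437, 0.0861]
eef_rot: [0.704, 0.095, -0.697, 0.097]
contact_force: [-0.3, 0.0, -1.6]
opening: 0.0564
```

View pics/c3.png

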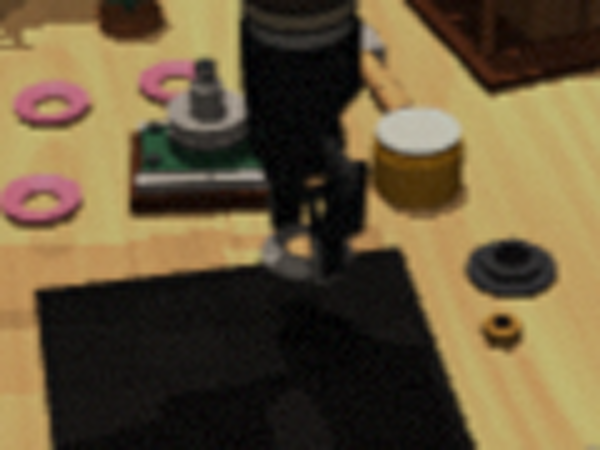

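The side crop shows the disc held between the fingers at about (305,255). The opening reads 56 mm rather than 60, so I'll check how the disc sits from the depth.

```bash
python3 - <<'E'
from h import *
A=[]
for i in range(4):
    c=cap('side');Q=c['P'][165:200,235:270].reshape(-1,3);C=c['image'][165:200,235:270].reshape(-1,3).astype(int)
    m=(Q[:,2]>.045)&(Q[:,2]<.09)&(abs(Q[:,0]-.597)<.045)&(abs(Q[:,1]-.044)<.045)&(C.sum(1)>150)
    A.append(Q[m])
q=np.vstack(A);print(len(q),q.min(0).round(3),q.max(0).round(3),q.mean(0).round(4))
for i in range(5,80,5): 
    pass
h,e=np.histogram(q[:,2],bins=np.arange(.045,.092,.004));print(h,e.round(3))
B=np.c_[np.ones(len(q)),q[:,:2]-[.597,.044]];
k=np.ones(len(q),bool)
for _ in range(5):
    s=np.linalg.lstsq(B[k],q[k,2],rcond=None)[0];k=abs(q[:,2]-B@s)<.006
print(k.sum(),s,q[k].min(0),q[k].max(0))
save(c,'c4.png',(225,155,285,200),13)
E
```

```text
263 [0.567 0.01  0.061] [0.627 0.078 0.089] [0.5829 0.0399 0.0675]
[  0   0   0   1  53 153  44   4   3   1   4] [0.045 0.049 0.053 0.057 0.061 0.065 0.069 0.073 0.077 0.081 0.085 0.089]
251 [0.0673898  0.02963258 0.02176267] [0.56702825 0.01306627 0.06085389] [0.62685535 0.07783379 0.07249758]
```

View pics/c4.png

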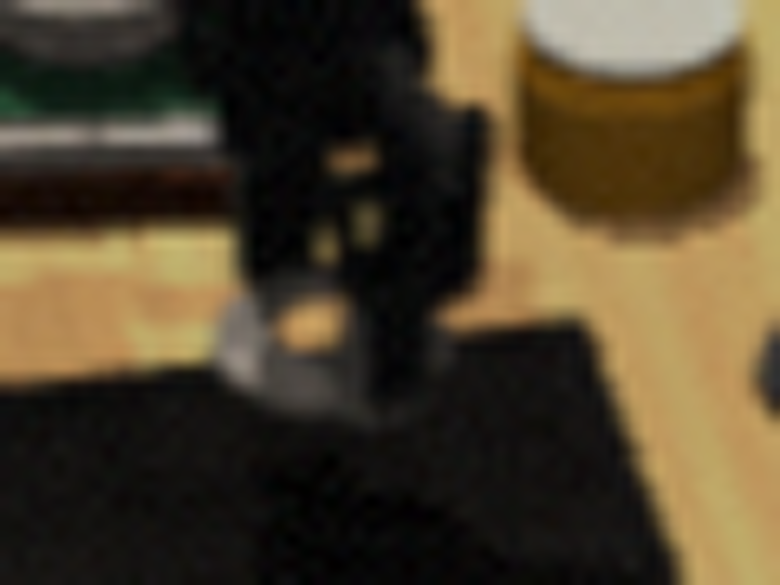

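Disc3 is held level within about 2°, centred on the TCP within about 1–2 mm, with its rim about 18 mm below it. Next I'll carry it above the arbor, whose estimate is (0.560, 0.239).

```bash
python3 -m inch '[[-0.5,2,5.4,0,0,0,5.5],[-2,8,5.4,0,0,0,5.5],[-3.9,16,5.4,0,0,0,5.5],[-3.9,19.5,5.4,0,0,0,5.5],[-3.9,19.5,5.4,0,0,0,5.5],[-3.9,19.5,5.4,0,0,0,5.5],[-3.9,19.5,5.4,0,0,0,5.5],[-3.9,19.5,5.4,0,0,0,5.5]]'
cat > m.py <<'E'
from h import *
# disc in hand vs arbor tip / stack; depth slabs
def slab(n,box,zl,zh,ctr=(.56,.239),rad=.045,k=5):
    A=[]
    for i in range(k):
        c=cap(n);x0,y0,x1,y1=box;Q=c['P'][y0:y1,x0:x1].reshape(-1,3)
        A.append(Q[(Q[:,2]>zl)&(Q[:,2]<zh)&(np.hypot(Q[:,0]-ctr[0],Q[:,1]-ctr[1])<rad)])
    q=np.vstack(A)
    if len(q)<5: print(n,zl,'none');return c
    lo,hi=np.percentile(q[:,:2],[1,99],axis=0)
    print(n,zl,zh,len(q)//k,'mid',((lo+hi)/2).round(4),'lo',lo.round(4),'hi',hi.round(4),'z',np.median(q[:,2]).round(4));return c
E
python3 - <<'E'
from m import *
b=slab('side',(200,100,280,180),.11,.127,k=5);slab('side',(200,100,280,180),.055,.066);slab('side',(200,100,280,180),.09,.104,rad=.02)
o=bot.get_obs();print(o['eef_pos'],o['opening'])
a=capture('top')
def crop(c,bx):
    im=c['image'][bx[1]:bx[3],bx[0]:bx[2],::-1];return cv2.resize(im,(400,400),interpolation=cv2.INTER_CUBIC)
cv2.imwrite('pics/c5.png',np.hstack([crop(a,(140,160,200,220)),crop(b,(205,115,265,175))]))
E
```

```text
t: 5.75
eef_pos: [0.5557, 0.2396, 0.1357]
eef_rot: [0.701, 0.096, -0.7, 0.098]
contact_force: [0.7, -0.2, -1.3]
opening: 0.0562
side 0.11 0.127 93 mid [0.557  0.2342] lo [0.5283 0.1974] hi [0.5856 0.271 ] z 0.1193
side 0.055 0.066 93 mid [0.5606 0.2356] lo [0.5325 0.2072] hi [0.5888 0.264 ] z 0.0603
side 0.09 0.104 9 mid [0.56   0.2338] lo [0.5526 0.2283] hi [0.5674 0.2393] z 0.0939
[0.55678351 0.23863658 0.13687256] 0.05622360668576569
```

View pics/c5.png

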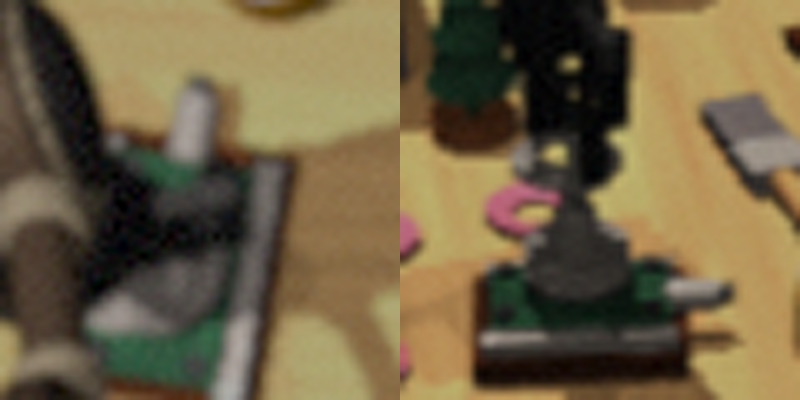

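The disc is above the arbor; in the side view it sits about 3 mm to the −x side of the stack's axis. I'll correct by +3 mm and lower it round the 16 mm thread, then let the taper's side forces tell me the rest.

```bash
python3 -m inch '[[0.2,0,0,0,0,0,5.5],[0.32,0,-0.5,0,0,0,5.5],[0.32,0,-1.5,0,0,0,5.5],[0.32,0,-2.5,0,0,0,5.5],[0.32,0,-2.9,0,0,0,5.5],[0.32,0,-2.9,0,0,0,5.5]]'
cat > f.py <<'E'
from h import *
F=[];E=[];T=[]
for i in range(8):
    o=bot.get_obs();F.append(o['contact_force']);E.append(o['eef_pos']);T.append(o['torque']);b=capture('side')
print('F',np.mean(F,0).round(2),'tcp',np.mean(E,0).round(4),'tq',np.mean(T,0).round(3),'t',o['t'])
E
python3 - <<'E'
import f
from m import *
slab('side',(200,100,280,180),.085,.1);
E
```

```text
t: 7.05
eef_pos: [0.5581, 0.2381, 0.1052]
eef_rot: [-0.7, -0.095, 0.701, -0.097]
contact_force: [-0.2, 0.4, -0.2]
opening: 0.0561
F [ 0.04 -0.07 -0.54] tcp [0.5597 0.2386 0.1074] tq [ 0.007  0.007 -0.003] t 7.4
side 0.085 0.1 96 mid [0.56   0.2337] lo [0.5315 0.1965] hi [0.5885 0.271 ] z 0.0922
```

```bash
python3 -m inch '[[0,0,-0.4,0,0,0,5.5],[0,0,-0.7,0,0,0,5.5],[0,0,-0.7,0,0,0,5.5]]'; python3 -m inch '[[0,0,-0.1,0,0,0,5.5],[0,0,-0.2,0,0,0,5.5]]'; python3 f.py;  python3 -m inch '[[0,0,-0.1,0,0,0,5.5],[0,0,-0.2,0,0,0,5.5]]'; python3 f.py
```

```text
t: 7.95
eef_pos: [0.5593, 0.2385, 0.1]
eef_rot: [0.701, 0.095, -0.7, 0.097]
contact_force: [-0.9, -1.0, -0.2]
opening: 0.0562
t: 8.12
eef_pos: [0.559, 0.2384, 0.0976]
eef_rot: [0.701, 0.095, -0.7, 0.097]
contact_force: [-0.1, 0.1, -1.0]
opening: 0.0561
F [-0.04 -0.05 -0.8 ] tcp [0.5592 0.2385 0.0978] tq [-0.004 -0.019  0.002] t 8.4667
t: 8.68
eef_pos: [0.5595, 0.2385, 0.0963]
eef_rot: [0.701, 0.095, -0.7, 0.096]
contact_force: [0.2, 0.7, -0.8]
opening: 0.0562
F [-0.01  0.15 -1.02] tcp [0.5593 0.2385 0.0961] tq [0.009 0.006 0.017] t 9.0333
```

No contact past the taper, so it's aligned. I'll lower it onto the stack.

```bash
python3 -m inch '[[0,0,-0.3,0,0,0,5.5],[0,0,-0.6,0,0,0,5.5],[0,0,-0.8,0,0,0,5.5],[0,0,-0.9,0,0,0,5.5]]'; python3 -m inch '[[0,0,-0.1,0,0,0,5.5],[0,0,-0.15,0,0,0,5.5],[0,0,-0.15,0,0,0,5.5]]';python3 -m inch '[[0,0,-0.1,0,0,0,5.5],[0,0,-0.15,0,0,0,5.5],[0,0,-0.15,0,0,0,5.5]]'
```

```text
t: 9.42
eef_pos: [0.559, 0.2384, 0.0865]
eef_rot: [0.701, 0.095, -0.7, 0.097]
contact_force: [0.1, -0.3, -0.2]
opening: 0.056
t: 9.67
eef_pos: [0.5589, 0.2384, 0.0848]
eef_rot: [0.701, 0.095, -0.7, 0.097]
contact_force: [-0.3, -0.7, -1.1]
opening: 0.0561
t: 9.92
eef_pos: [0.5592, 0.2385, 0.084]
eef_rot: [0.701, 0.095, -0.7, 0.097]
contact_force: [-2.2, -0.8, 3.8]
opening: 0.0562
```

Contact at TCP 0.084, exactly where expected. I'll open and rise.

```bash
python3 -m inch '[[0,0,0,0,0,0,6.0],[0,0,0,0,0,0,6.5],[0,0,0,0,0,0,7.5],[0,0,0,0,0,0,7.5],[0,0,0,0,0,0,7.5],[0,0,3,0,0,0,7.5],[0,0,7,0,0,0,7.5],[0,0,9,0,0,0,7.5],[0,-4,12,0,0,0,5],[0,-8,14,0,0,0,3],[0,-12,14,0,0,0,3],[0,-16,14,0,0,0,3]]'
python3 - <<'E'
from m import *
c=slab('side',(200,100,280,180),.062,.073);slab('top',(140,160,200,225),.062,.073);
a=capture('top')
def crop(c,bx):
    im=c['image'][bx[1]:bx[3],bx[0]:bx[2],::-1];return cv2.resize(im,(400,400),interpolation=cv2.INTER_CUBIC)
cv2.imwrite('pics/c6.png',np.hstack([crop(a,(140,165,200,225)),crop(c,(205,115,265,175))]))
E
```

```text
t: 10.92
eef_pos: [0.5606, 0.0845, 0.2267]
eef_rot: [0.703, 0.096, -0.698, 0.097]
contact_force: [0.3, 1.1, 0.4]
opening: 0.0302
side 0.062 0.073 98 mid [0.5601 0.2337] lo [0.5317 0.2066] hi [0.5886 0.2608] z 0.0671
top 0.062 0.073 60 mid [0.5556 0.2418] lo [0.533  0.2131] hi [0.5782 0.2705] z 0.0668
```

View pics/c6.png

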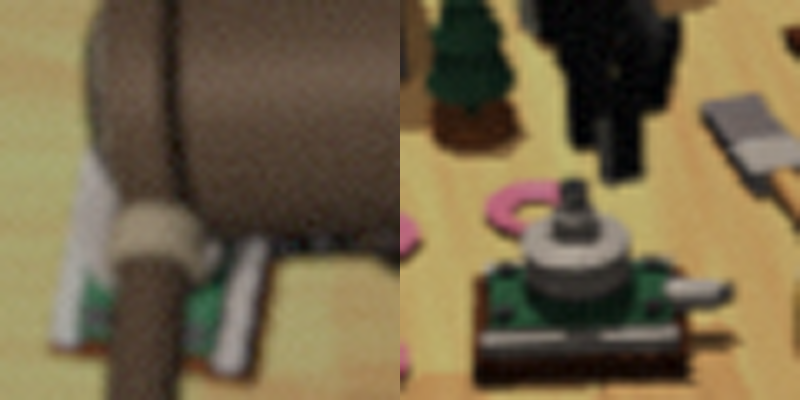

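Disc3 now sits flat as the third disc, with the crown up round the arbor at (575,245) in the side crop. That's picture 8. Next I'll go over disc4 with the jaws turned onto its axis.

```bash
python3 -m inch '[[-0.2,-4,0,0,0,-0.1,3],[-0.4,-8,0,0,0,-0.2,3],[-0.6,-12,0,0,0,-0.3,3],[-0.8,-16,0,0,0,-0.4,3],[-1,-20,0,0,0,-0.5,3],[-1.2,-24,-1,0,0,-0.574,3],[-1.5,-28,-3,0,0,-0.574,3],[-1.5,-32,-6,0,0,-0.574,3],[-1.5,-35.6,-9,0,0,-0.574,3],[-1.5,-35.6,-9,0,0,-0.574,3],[-1.5,-35.6,-9,0,0,-0.574,3]]'
python3 - <<'E'
from h import *
from scipy.spatial.transform import Rotation as R
A=[];B=[];E=[]
for i in range(5):
    o=bot.get_obs();E.append(o['eef_pos'])
    b=cap('side');Q=b['P'][235:285,225:280].reshape(-1,3);C=b['image'][235:285,225:280].reshape(-1,3).astype(int)
    n=np.array([.297,.955,0]);d=Q-[.546,-.2715,.047]
    m=(abs(C[:,0]-C[:,2])<25)&(Q[:,2]>.05)&(Q[:,2]<.08)&(abs(d@n)<.015)&(np.hypot(d[:,0],d[:,1])<.035)
    A.append(Q[m])
q=np.vstack(A);top=q[q[:,2]>.066];print(len(q),q.min(0),q.max(0),top.mean(0))
print('tcp',np.mean(E,0).round(4),R.from_quat(o['eef_rot']).as_matrix().round(3))
# fingers: dark points lower
F=b['P'][200:270,225:290].reshape(-1,3);F=F[(F[:,2]>.09)&(F[:,2]<.13)&(np.hypot(F[:,0]-.546,F[:,1]+.27)<.05)];d=F-np.mean(E,0)
print(len(F),'finger x range',F[:,0].min(),F[:,0].max(),'along n',np.percentile(d@n,[1,50,99]))
save(b,'c7.png',(220,195,300,295),6)
E
```

```text
t: 12.38
eef_pos: [0.5419, -0.2707, 0.1298]
eef_rot: [-0.697, 0.107, 0.701, 0.107]
contact_force: [-1.1, 0.3, -1.2]
opening: 0.0298
424 [ 0.52083989 -0.28589643  0.05006554] [ 0.57199324 -0.26562195  0.07760955] [ 0.54732047 -0.27453069  0.07114395]
tcp [ 0.5437 -0.269   0.1326] [[ 0.001 -0.294 -0.956]
 [-0.002 -0.956  0.294]
 [-1.     0.001 -0.001]]
48 finger x range 0.52976794556487 0.562645297180896 along n [-0.02955886 -0.02127205  0.02366424]
```

View pics/c7.png

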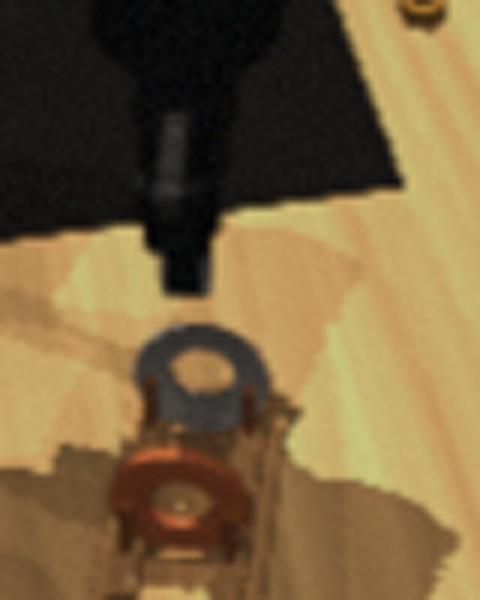

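Gripper aligned above disc4, which is at (203,370) in the crop, with the copper ring clear below at (185,490). I'll descend and pinch.

```bash
python3 -m inch '[[0.23,-0.25,-1.5,0,0,0,3],[0.23,-0.25,-3,0,0,0,3],[0.23,-0.25,-4.2,0,0,0,3],[0.23,-0.25,-5.3,0,0,0,3],[0.23,-0.25,-5.3,0,0,0,3]]'; python3 f.py; python3 -m inch '[[0,0,0,0,0,0,2],[0,0,0,0,0,0,1],[0,0,0,0,0,0,0],[0,0,0,0,0,0,0],[0,0,0,0,0,0,0],[0,0,0,0,0,0,0]]'
```

```text
t: 13.05
eef_pos: [0.5457, -0.2689, 0.0789]
eef_rot: [-0.698, 0.105, 0.7, 0.105]
contact_force: [-0.5, 0.1, -0.4]
opening: 0.0302
F [-0.19  0.07 -0.02] tcp [ 0.5475 -0.2704  0.0816] tq [0.    0.001 0.019] t 13.4
t: 13.95
eef_pos: [0.5487, -0.2699, 0.083]
eef_rot: [0.701, -0.106, -0.698, -0.105]
contact_force: [2.1, 4.8, 1.1]
opening: 0.0031
```

```bash
python3 -m inch '[[0,0,2,0,0,0,0],[0,0,5,0,0,0,0],[0,0,8,0,0,0,0],[0,3,8,0,0,0,0],[0.3,7,8,0,0,0,0],[0.7,11,8,0,0,0,0],[0.7,15,8,0,0,0,0],[0.7,19,8,0,0,0,0],[0.7,23,6,0,0,0,0],[0.7,26,3,0,0,0,0],[0.7,26,2.8,0,0,0,0],[0.7,26,2.8,0,0,0,0]]'
python3 - <<'E'
import f
from h import *
b=cap('side');save(b,'c8.png',(205,150,305,230),6)
tcp=np.mean(f.E,0);Q=b['P'][150:250,205:305].reshape(-1,3);d=Q-tcp
C=b['image'][150:250,205:305].reshape(-1,3).astype(int)
n=np.array([.297,.955,0]);m=(d[:,2]>-.075)&(d[:,2]<-.02)&(abs(d@n)<.05)&(np.hypot(d[:,0],d[:,1])<.05)
q=d[m];print(len(q))
for z in np.arange(-.07,-.02,.006):
    k=(q[:,2]>z)&(q[:,2]<z+.006);print(z.round(3),k.sum(),np.median(q[k]@n).round(4) if k.any() else '')
E
```

```text
t: 14.95
eef_pos: [0.5529, -0.0085, 0.1082]
eef_rot: [-0.699, 0.105, 0.7, 0.103]
contact_force: [-0.9, 0.2, -0.9]
opening: 0.0028
F [ 0.17 -0.27 -0.76] tcp [ 0.556  -0.0108  0.1112] tq [-0.026 -0.003 -0.003] t 15.3
165
-0.07 1 -0.0132
-0.064 22 -0.0139
-0.058 28 -0.0099
-0.052 30 -0.0096
-0.046 22 -0.0079
-0.04 20 -0.007
-0.034 15 -0.0056
-0.028 21 -0.0047
-0.022 6 -0.0063
```

View pics/c8.png

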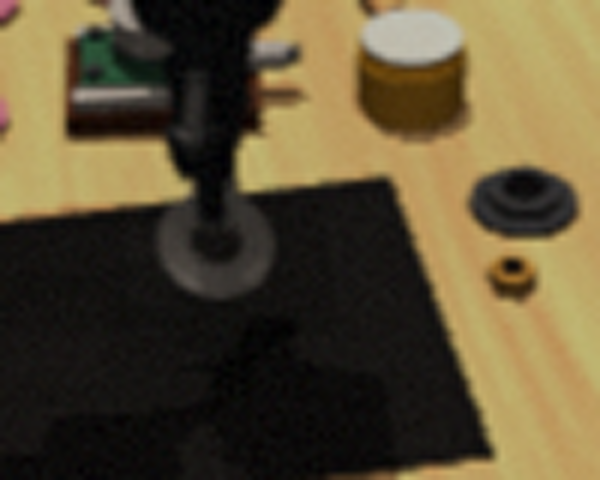

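Disc4 hangs in the grip at (217,243), with its bottom displaced to −n and its top leaning to the crown side, as wanted. It weighs 0.76 N. I'll lower it to the mat.

```bash
python3 -m inch '[[0,0,-1.5,0,0,0,0],[0,0,-3,0,0,0,0],[0,0,-3.8,0,0,0,0],[0,0,-3.8,0,0,0,0]]'; python3 -m inch '[[0,0,-0.2,0,0,0,0],[0,0,-0.2,0,0,0,0]]'; python3 -m inch '[[0,0,-0.2,0,0,0,0],[0,0,-0.2,0,0,0,0]]'; python3 -m inch '[[0,0,-0.2,0,0,0,0],[0,0,-0.2,0,0,0,0]]'
```

```text
t: 15.73
eef_pos: [0.5545, -0.0112, 0.0719]
eef_rot: [0.7, -0.106, -0.699, -0.106]
contact_force: [-0.0, -0.0, -0.5]
opening: 0.003
t: 15.9
eef_pos: [0.5543, -0.0113, 0.0698]
eef_rot: [0.699, -0.106, -0.699, -0.106]
contact_force: [-0.5, -0.3, -0.8]
opening: 0.0031
t: 16.07
eef_pos: [0.5548, -0.0113, 0.0682]
eef_rot: [0.7, -0.106, -0.698, -0.106]
contact_force: [-0.5, 0.4, -0.4]
opening: 0.0026
t: 16.23
eef_pos: [0.5556, -0.0111, 0.0676]
eef_rot: [0.7, -0.106, -0.698, -0.106]
contact_force: [-2.0, 0.1, 4.7]
opening: 0.0024
```

```bash
python3 -m inch '[[0,0,0,0,0,0,0.8],[0,0,0,0,0,0,1.4],[0,0,0,0,0,0,1.6],[0,0,0.8,0,0,0,1.6],[0,0,1.8,0,0,0,1.6],[0,0,3,0,0,0,1.6],[0,0,5,0,0,0,1.6],[0,-3,8,0,0,0,4],[0,-6,11,0,0,0,7.5],[0,-9,13,0,0,0,7.5],[0,-13,13,0,0,0,7.5],[0,-15,13,0,0,0,7.5]]'
python3 - <<'E'
from h import *
A=[]
for i in range(4):
    b=cap('side');Q=b['P'][150:240,190:310].reshape(-1,3)
    k=(Q[:,0]>.45)&(Q[:,0]<.65)&(Q[:,1]>-.1)&(Q[:,1]<.1)&(Q[:,2]>.0075)&(Q[:,2]<.05);A.append(Q[k])
q=np.vstack(A);print(len(q),q.mean(0).round(4),np.percentile(q,[2,98],axis=0).round(4))
g=b['image'].astype(int).sum(2)
# bright blob on mat
m=np.zeros_like(g,np.uint8);bx=(205,170,285,245);m[bx[1]:bx[3],bx[0]:bx[2]]=g[bx[1]:bx[3],bx[0]:bx[2]]>150
cs,_=cv2.findContours(m,cv2.RETR_EXTERNAL,cv2.CHAIN_APPROX_NONE)
for c in cs:
    if cv2.contourArea(c)>60 and len(c)>5:
        e=cv2.fitEllipse(c);print(cv2.contourArea(c),e,ray(b,*e[0],.010))
save(b,'c9.png',(205,150,305,230),6)
o=bot.get_obs();print(o['eef_pos'],o['t'])
E
```

```text
t: 17.23
eef_pos: [0.5577, -0.1654, 0.2024]
eef_rot: [0.703, -0.108, -0.695, -0.105]
contact_force: [0.2, 0.3, -1.0]
opening: 0.0745
339 [0.5576 0.0014 0.0096] [[ 0.5339 -0.0243  0.0076]
 [ 0.59    0.0334  0.013 ]]
985.5 ((261.740966796875, 236.58177185058594), (15.446649551391602, 110.79585266113281), 86.03678894042969) [ 0.59201645 -0.16534089  0.01      ]
110.0 ((241.28573608398438, 201.81045532226562), (10.595107078552246, 18.176250457763672), 95.29041290283203) [0.55865027 0.0062999  0.01      ]
551.0 ((270.2084655761719, 191.80784606933594), (32.90985107421875, 53.09506607055664), 174.52210998535156) [0.66241145 0.04024914 0.01      ]
414.0 ((218.451416015625, 177.95672607421875), (15.563809394836426, 41.22526168823242), 89.43470764160156) [0.50045925 0.154717   0.01      ]
[ 0.5555653  -0.16141413  0.1986213 ] 17.4333
```

View pics/c9.png

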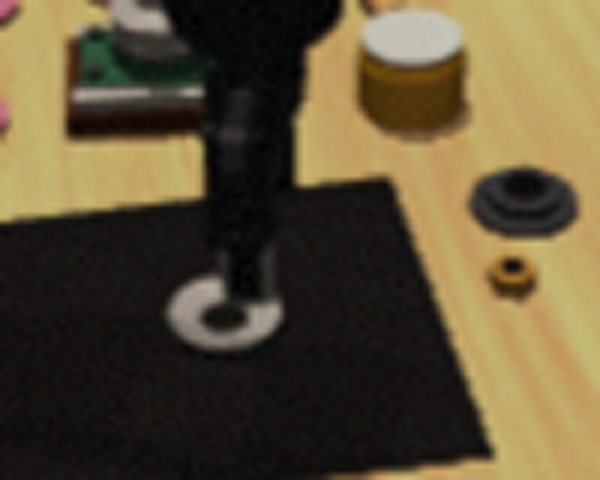

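Disc4 lies flat on the mat at about (225,313), partly hidden by a finger. I'll confirm which face is up and find its centre with the top camera.

```bash
python3 - <<'E'
from h import *
A=[]
b=capture('side');print('side',ray(b,242.5,202.5,.009))
for i in range(5):
    a=cap('top');g=a['image'].astype(int).sum(2)
    m=np.zeros_like(g,np.uint8);bx=(207,168,285,240);m[bx[1]:bx[3],bx[0]:bx[2]]=g[bx[1]:bx[3],bx[0]:bx[2]]>240
    cs,_=cv2.findContours(m,cv2.RETR_EXTERNAL,cv2.CHAIN_APPROX_NONE)
    for c in cs:
        if 150<cv2.contourArea(c)<500:
            e=cv2.fitEllipse(c);print(cv2.contourArea(c),np.round(e[0]+e[1],2),ray(a,*e[0],.010).round(4))
    A.append(a['P'][bx[1]:bx[3],bx[0]:bx[2]].reshape(-1,3));A.append(cap('side')['P'][150:240,205:305].reshape(-1,3))
for nm,q in(('top',np.vstack(A[::2])),('side',np.vstack(A[1::2]))):
    k=(np.hypot(q[:,0]-.559,q[:,1]-.004)<.045)&(q[:,2]<.025);q=q[k]
    k=q[:,2]>.0055;c=(np.percentile(q[k,:2],2,axis=0)+np.percentile(q[k,:2],98,axis=0))/2;print(nm,k.sum(),'c',c.round(4))
    r=np.hypot(*(q[:,:2]-c).T)
    for lo in(0,.012,.016,.02,.024,.028,.034):
        s=(r>=lo)&(r<lo+.004);print(lo,s.sum(),np.median(q[s,2]).round(4) if s.any() else '',end=' | ')
    print()
E
```

```text
side [0.56213147 0.00323119 0.009     ]
332.0 [243.73 202.02  20.46  20.76] [0.562  0.0089 0.01  ]
333.0 [243.76 202.03  20.46  20.83] [0.562  0.0088 0.01  ]
332.5 [243.74 202.03  20.49  20.77] [0.562  0.0088 0.01  ]
333.5 [243.82 202.06  20.5   20.8 ] [0.5619 0.0086 0.01  ]
332.5 [243.75 202.05  20.49  20.77] [0.5619 0.0088 0.01  ]
top 1115 c [0.5606 0.0094]
0 23 0.0012 | 0.012 190 0.0037 | 0.016 287 0.0068 | 0.02 306 0.0079 | 0.024 337 0.0088 | 0.028 408 0.0062 | 0.034 515 0.0015 | 
side 560 c [0.5619 0.0052]
0 12 0.0027 | 0.012 100 0.0053 | 0.016 111 0.007 | 0.02 131 0.0089 | 0.024 227 0.008 | 0.028 261 0.0062 | 0.034 208 0.0021 |
```

Heights rise outward from the bore to the rim, so disc4 lies hollow side up. Its centre is about (0.562, 0.0065). Now to take it by the rim.

```bash
python3 -m inch '[[0.5,4,0,0,0,0,7.5],[0.5,8,-2,0,0,0,7.5],[0.5,12,-5,0,0,0,7.5],[0.5,16,-8,0,0,0,7.5],[0.5,16.9,-12,0,0,0,7.5],[0.5,16.9,-14,0,0,0,7.5],[0.5,16.9,-14,0,0,0,7.5],[0.5,16.9,-14,0,0,0,7.5]]'; python3 f.py
```

```text
t: 18.65
eef_pos: [0.5583, 0.0089, 0.0554]
eef_rot: [-0.698, 0.106, 0.7, 0.105]
contact_force: [0.4, 0.1, 0.1]
opening: 0.075
F [0.2  0.11 0.6 ] tcp [0.562  0.0077 0.0591] tq [ 0.011 -0.007  0.004] t 19.0
```

```bash
python3 -m inch '[[0,-0.1,-1.5,0,0,0,7.5],[0,-0.1,-3,0,0,0,7.5],[0,-0.1,-3.45,0,0,0,7.5],[0,-0.1,-3.45,0,0,0,7.5],[0,-0.1,-3.45,0,0,0,7.5]]'; python3 f.py
```

```text
t: 19.47
eef_pos: [0.5619, 0.0065, 0.025]
eef_rot: [0.701, -0.106, -0.697, -0.106]
contact_force: [0.1, 0.2, -0.1]
opening: 0.0752
F [-0.15 -0.06 -0.1 ] tcp [0.5625 0.0066 0.0255] tq [ 0.001 -0.014  0.033] t 19.8167
```

```bash
python3 -m inch '[[0,0,-0.1,0,0,0,6.6],[0,0,-0.1,0,0,0,5.5],[0,0,-0.1,0,0,0,5.5],[0,0,-0.1,0,0,0,5.5],[0,0,-0.1,0,0,0,5.5],[0,0,-0.1,0,0,0,5.5],[0,0,-0.1,0,0,0,5.5]]'; python3 f.py; python3 -m inch '[[0,0,3,0,0,0,5.5],[0,0,6,0,0,0,5.5],[0,0,9,0,0,0,5.5],[0,0,11.5,0,0,0,5.5],[0,0,11.5,0,0,0,5.5]]'; python3 - <<'E'
import f
from h import *
A=[]
for i in range(4):
    A.append(cap('side')['P'][130:215,205:305].reshape(-1,3))
q=np.vstack(A)-np.mean(f.E,0);k=(np.hypot(q[:,0],q[:,1])<.04)&(q[:,2]>-.035)&(q[:,2]<-.008);q=q[k]
print(len(q),np.percentile(q,[1,50,99],axis=0).round(4))
B=np.c_[np.ones(len(q)),q[:,:2]];print(np.linalg.lstsq(B,q[:,2],rcond=None)[0].round(4))
E
```

```text
t: 20.45
eef_pos: [0.5623, 0.0067, 0.025]
eef_rot: [0.701, -0.106, -0.697, -0.106]
contact_force: [-1.2, -0.2, 5.0]
opening: 0.0561
F [-1.75  0.21  5.15] tcp [0.5623 0.0067 0.025 ] tq [0.05  0.288 0.   ] t 20.8
t: 21.27
eef_pos: [0.5667, 0.0064, 0.1459]
eef_rot: [0.705, -0.106, -0.693, -0.107]
contact_force: [1.6, -2.1, 0.6]
opening: 0.0559
F [ 0.07 -0.29 -0.79] tcp [0.5625 0.0067 0.1403] tq [-0.007 -0.007  0.01 ] t 21.6167
444 [[-0.0301 -0.0377 -0.0239]
 [ 0.0101 -0.0055 -0.0176]
 [ 0.0269  0.0282 -0.0085]]
[-0.0174 -0.0072 -0.0052]
```

```bash
python3 -m inch '[[0,4,0,0,0,0,5.5],[-0.1,8,0,0,0,0,5.5],[-0.2,12,0,0,0,0,5.5],[-0.25,16,0,0,0,0,5.5],[-0.25,20,0,0,0,0,5.5],[-0.25,23.2,0,0,0,0,5.5],[-0.25,23.2,0,0,0,0,5.5],[-0.25,23.2,0,0,0,0,5.5],[-0.25,23.2,0,0,0,0,5.5]]'; python3 - <<'E'
import f
from m import *
from scipy.spatial.transform import Rotation as R
print(R.from_quat(bot.get_obs()['eef_rot']).as_matrix()[:,0].round(4))
b=slab('side',(200,100,280,180),.114,.128,k=6,rad=.04);slab('side',(200,100,280,180),.062,.073,k=6);slab('side',(200,100,280,180),.085,.104,rad=.02)
save(b,'c10.png',(205,105,265,165),9)
E
```

```text
t: 22.62
eef_pos: [0.5592, 0.2383, 0.1389]
eef_rot: [0.701, -0.106, -0.697, -0.106]
contact_force: [0.4, -0.5, -1.0]
opening: 0.0562
F [ 0.32  0.04 -0.68] tcp [0.5595 0.2375 0.1391] tq [-0.012 -0.017 -0.013] t 22.9667
[ 5.2e-03 -9.0e-04 -1.0e+00]
side 0.114 0.128 75 mid [0.5585 0.234 ] lo [0.5298 0.2006] hi [0.5872 0.2673] z 0.1231
side 0.062 0.073 100 mid [0.5595 0.2339] lo [0.5305 0.2066] hi [0.5885 0.2611] z 0.0672
side 0.085 0.104 25 mid [0.5611 0.2331] lo [0.552  0.2233] hi [0.5701 0.2429] z 0.0937
```

View pics/c10.png

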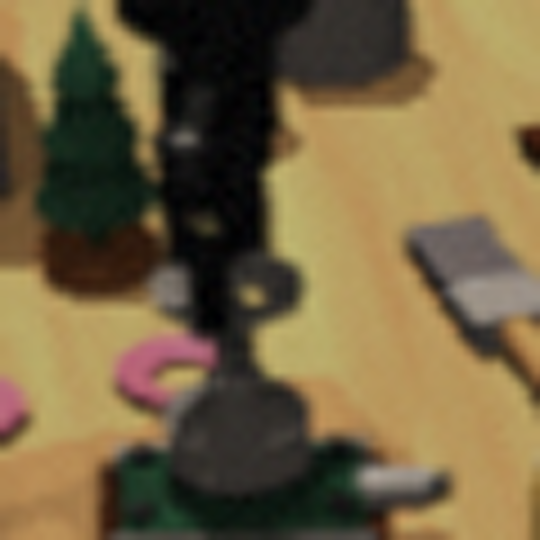

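Disc4 is held level above the arbor at (226,285), with the stack axis at about (240,430), so it needs about +1.4 mm in x. I'll correct and lower it with force checks.

```bash
python3 -m inch '[[0.14,0.1,-0.3,0,0,0,5.5],[0.14,0.1,-1.2,0,0,0,5.5],[0.14,0.1,-2.2,0,0,0,5.5],[0.14,0.1,-2.9,0,0,0,5.5],[0.14,0.1,-2.9,0,0,0,5.5]]'; python3 -m inch '[[0,0,-0.2,0,0,0,5.5],[0,0,-0.3,0,0,0,5.5]]'; python3 f.py;  python3 -m inch '[[0,0,-0.1,0,0,0,5.5],[0,0,-0.2,0,0,0,5.5]]'; python3 f.py; python3 -m inch '[[0,0,-0.1,0,0,0,5.5],[0,0,-0.2,0,0,0,5.5]]'; python3 f.py
```

```text
t: 24.28
eef_pos: [0.5588, 0.2389, 0.1072]
eef_rot: [0.699, -0.107, -0.699, -0.105]
contact_force: [-0.4, -0.9, -0.1]
opening: 0.0561
t: 24.45
eef_pos: [0.5592, 0.239, 0.1038]
eef_rot: [0.7, -0.107, -0.699, -0.106]
contact_force: [1.3, 0.4, -1.2]
opening: 0.0561
F [ 1.29  0.52 -1.18] tcp [0.5592 0.239  0.1043] tq [ 0.031 -0.196 -0.01 ] t 24.8
t: 25.02
eef_pos: [0.5593, 0.2391, 0.1029]
eef_rot: [0.7, -0.107, -0.698, -0.106]
contact_force: [-0.1, 0.8, -0.0]
opening: 0.0564
F [ 0.92  0.14 -0.38] tcp [0.5593 0.2391 0.1027] tq [ 0.05  -0.24  -0.013] t 25.3667
t: 25.58
eef_pos: [0.5593, 0.2391, 0.1007]
eef_rot: [0.7, -0.107, -0.698, -0.106]
contact_force: [1.6, 0.2, 0.6]
opening: 0.0562
F [ 1.76  0.15 -0.23] tcp [0.5593 0.2391 0.1006] tq [ 0.07  -0.279  0.002] t 25.9333
```

The arbor pushes the disc towards +x by about 1.5 N, so I'll shift +1 mm and go on.

```bash
python3 -m inch '[[0.1,0.01,0,0,0,0,5.5],[0.1,0.01,0,0,0,0,5.5]]'; python3 f.py;  python3 -m inch '[[0,0,-0.2,0,0,0,5.5],[0,0,-0.3,0,0,0,5.5]]'; python3 f.py
```

```text
t: 26.15
eef_pos: [0.5596, 0.239, 0.1002]
eef_rot: [-0.699, 0.107, 0.699, 0.105]
contact_force: [-0.3, 0.3, -1.5]
opening: 0.0558
t: 26.42
eef_pos: [0.5595, 0.2389, 0.097]
eef_rot: [-0.699, 0.107, 0.699, 0.105]
contact_force: [0.7, -0.7, -1.1]
opening: 0.0561Traceback (most recent call last):
  File "f.py", line 4, in <module>
    o=bot.get_obs();F.append(o['contact_force']);E.append(o['eef_pos']);T.append(o['torque']);b=capture('side')
                                                                                                ~~~~~~~^^^^^^^^
ValueError: 200 camera calls are used up
Traceback (most recent call last):
  File "f.py", line 4, in <module>
    o=bot.get_obs();F.append(o['contact_force']);E.append(o['eef_pos']);T.append(o['torque']);b=capture('side')
                                                                                                ~~~~~~~^^^^^^^^
ValueError: 200 camera calls are used up
```

I've used up the camera calls, because my force averaging took one per reading. The side force is now near zero, so I'll finish by force and height. Contact is expected at TCP ≈ 0.093.

```bash
python3 -m inch '[[0,0,-0.1,0,0,0,5.5],[0,0,-0.2,0,0,0,5.5],[0,0,-0.2,0,0,0,5.5]]'; python3 -m inch '[[0,0,-0.1,0,0,0,5.5],[0,0,-0.15,0,0,0,5.5],[0,0,-0.15,0,0,0,5.5]]'; python3 -m inch '[[0,0,-0.1,0,0,0,5.5],[0,0,-0.1,0,0,0,5.5],[0,0,-0.1,0,0,0,5.5]]'
```

```text
t: 26.67
eef_pos: [0.5595, 0.2389, 0.0947]
eef_rot: [-0.699, 0.107, 0.699, 0.105]
contact_force: [1.3, 0.8, -1.2]
opening: 0.0561
t: 26.92
eef_pos: [0.5595, 0.2389, 0.0931]
eef_rot: [-0.699, 0.107, 0.699, 0.105]
contact_force: [0.4, -0.8, -0.6]
opening: 0.0563
t: 27.17
eef_pos: [0.5596, 0.239, 0.0926]
eef_rot: [-0.699, 0.107, 0.699, 0.105]
contact_force: [-0.4, 0.4, 2.8]
opening: 0.0564
```

```bash
python3 -m inch '[[0,0,-0.05,0,0,0,5.5],[0,0,-0.1,0,0,0,5.5],[0,0,-0.1,0,0,0,5.5]]'
```

```text
t: 27.42
eef_pos: [0.5597, 0.239, 0.0924]
eef_rot: [-0.699, 0.107, 0.699, 0.105]
contact_force: [-1.6, -0.5, 5.8]
opening: 0.0563
```

Firm contact: the disc's underside is at about 0.0705, against the expected 0.071. I'll release and retreat straight up, out of the way.

```bash
python3 -m inch '[[0,0,0.05,0,0,0,6.0],[0,0,0.05,0,0,0,6.5],[0,0,0.05,0,0,0,7.5],[0,0,0.05,0,0,0,7.5],[0,0,0.05,0,0,0,7.5],[0,0,0.05,0,0,0,7.5],[0,0,1.5,0,0,0,7.5],[0,0,4,0,0,0,7.5],[0,0,7,0,0,0,7.5],[0,0,10,0,0,0,7.5],[0,0,12,0,0,0,7.5],[0,0,12,0,0,0,7.5]]'; python3 -m inch '[[0,0,0,0,0,0,7.5],[0,0,0,0,0,0,7.5],[0,0,0,0,0,0,7.5],[0,0,0,0,0,0,7.5]]'
```

```text
t: 28.42
eef_pos: [0.5632, 0.2403, 0.2185]
eef_rot: [0.702, -0.105, -0.696, -0.107]
contact_force: [0.9, 0.4, 1.4]
opening: 0.0752
t: 28.75
eef_pos: [0.5621, 0.2399, 0.2165]
eef_rot: [0.701, -0.106, -0.697, -0.107]
contact_force: [-0.0, 0.2, 1.0]
opening: 0.0752
```

After release the vertical reading is +1.0 N, against −0.8 N while carrying, so the disc stayed on the arbor and the gripper is empty. I'll hand in.

```bash
python3 -c "
from workcell import bot
print(bot.sign_off(), bot.get_obs()['t'])"
```

```text
the job is handed in; nothing more can be done
the job is handed in; nothing more can be done
```

I put both discs on the arbor and handed the job in at about 29 s of the 70 s. I have no picture of the fourth disc after release, because I used up the 200 camera calls averaging force readings.

- **Third disc (from the mat):** it was let down hollow side down and met the stack at TCP height 84 mm, as expected. A picture afterwards shows it sitting flat round the arbor.
- **Fourth disc (from the rack):** it was laid over on the mat, and depth readings confirmed the hollow side was up. I took it again by the rim and lowered it. The arbor pushed it sideways by about 1.5 N, which I took out by shifting 1 mm in x.
- **Last checks, by force and height only:** the fourth disc stopped firmly (3 N rising to 6 N) with its underside at about 70.5–71 mm, where 71 mm was expected. The vertical reading then went from −0.8 N to +1.0 N, so the disc stayed on the stack.
- **Small disagreements:** the gripper opening read about 56 mm on the 60 mm discs both times. The two cameras differed by 2–4 mm in y, so I used their average. I did not deliberately touch anything else, and the copper ring was still in its slot when last pictured, just before I pinched the disc beside it.

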